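# Show a coin slab to the macro camera

### The arm

A 6-joint arm with a two-finger parallel gripper is mounted at the origin on a cart in front of the work surface, level with it; the furniture and walls round the work are solid. World frame = base frame: x ahead of the robot, y to its left, z up, the work surface at z = 0. Lengths are in m, angles in rad, forces in N, time in s.
With the tool pointing down it reaches from about 0.4 to 0.825 m from the base axis. Payload 7 kg.
Tool frame: the origin (TCP) lies on the centre line of the jaws, within the pads' length; the fingertips stand tip_reach ahead of it and the grasp point (between the pads) is the TCP (tip_reach is the distance from the TCP to the fingertips, in m); z points along the fingers, y is the line along which they close (so a half turn about z gives the same grasp; the last joint's range is limited). The gripper opens to 88 mm and grips with 3 to 60 N. Pads are 19 mm wide; open, the fingers measure 130 mm over their backs; the gripper's body (78 mm by 193 mm) begins 47 mm behind the grasp point.
Start: joints at [-0.827, 0.359, 0.012, 0, -1.224, -0.288], TCP at [0.297, -0.606, 0.246] pointing down, gripper open.
Joint ranges: [-3.07, 3.07], [-1.43, 2.12], [-1.02, 1.25], [-3.03, 1.67], [-3.05, -0], [-3.03, 3.03]. Speed limits (rad/s): [2.39, 2.39, 3.01, 3.14, 3.14, 3.14].

### API

Orientations are given as [roll, pitch, yaw] about the fixed x, y, z axes, in that order (R = Rz(yaw) Ry(pitch) Rx(roll)).
In Python, from station import get_state, grab_frame, calibration, job_done, find_in, mark_of, tip_reach gives the robot as it stands.
- The arm moves only by the shell command python3 -m handwheel 'ROWS' [OPENING] [FORCE]. ROWS is JSON, a list of rows, each an object with "delta_pos": the shift along the world's x, y, z in units of 30 mm (1.0 is 30 mm), a list of three; "dr": the turn, a rotation vector about the world's x, y, z in degrees, a list of three. In form: [{"delta_pos": [tx, ty, tz], "dr": [rx, ry, rz]}, ...]. A call has 1 to 10 rows; each row shifts and turns the commanded pose from where the row before left it; what a row does not reach is not made up. A row lasts 1/10 s, in which the tool goes at most 50 mm and 8.59 degrees, less where a joint would pass 70% of its speed; a pose out of reach is approached as far as the arm can. A call is refused whole if a number of a shift passes 1 or a number of a turn 8.59, either way. A call with a gripper value outside its range is refused whole. OPENING is the closure, from -1 (fully open) to 1 (shut), set as the call begins (- or left out, the last holds). The fingers move at their own pace and stop on an object; FORCE is the grip in N (left out, the last holds). Time passes only in rows, so rows that do not move let the fingers close. It gives the time, the measured TCP pose, the force, the opening and the grip force at its end, in the units of the state.
- get_state(): the state, without advancing time (a new reading comes with each control period).
- grab_frame(name): name is "scene" or "top" or "wrist"; returns the picture (400x640x3 uint8, red, green, blue); there is no depth.
- calibration(name): a dict with "fx", "fy", "cx", "cy" (pixels), "k1" (the pictures are not rectified: a ray, as slopes to the right and down, at radius r is drawn at 1 + k1 r^2 times it, then the intrinsics apply), "extrinsics" (4x4, takes a point from world to camera coordinates). Camera axes: x right, y down, z forward; pixel columns grow to the right and rows downward; lengths in m; the calibration is good to about 2 mm. A picture is of the moment at which its call begins: read the wrist's pose just before it. calibration takes no time and is no camera call; for the wrist camera it gives the pose at the moment of the call.
- job_done(): hands the job in; it is judged then, once.
Trained networks look in the newest picture that a camera, given by its name, has taken for a name from the list of things; names that differ only in an ending like _2 or _b are one class to them, and where a whole thing is asked for, a point or a joint stands for the part that bears it (a point fixed in the world has none). Each returns a list of dicts, best first, with "conf" (0 to 1); they miss things now and then, are a little off and sometimes report something else, mostly with a low value. They report only what shows in the picture. A call takes as long as a camera call.
- find_in(camera, query): "location" ([column, row] in pixels, amid what is visible of it).
- mark_of(camera, query): "location" ([column, row] in pixels: a listed point, or the origin of a listed thing).
The state is a dict: "t": time; "q": joint angles; "qd": joint speeds; "joint_efforts": joint torques, N m; "eef_pos": TCP position; "ee_rot": TCP orientation; "force": force on the tool from outside, world axes, zero at the start; "moment": the same for the moment, N m; "width": finger opening in m; "gripper_force": force on a finger pad.
Only numpy, scipy, OpenCV 4.12 (cv2) and the standard library are available. Lean on these libraries where they do the work, as an engineer would, in place of code of your own. Each camera call takes 0.05 s, during which the arm holds its last target. There are 200 camera calls.

### The job

A coin has to be photographed: take the loupe off the lid of the dark slab box and stand it on the tabletop clear of the box, swing the clear lid right back, and lift out the coin slab with the blue label. Hold the slab up, gripped only by its label end, in front of the macro camera on the column stand: the coin at the camera's focus point, the slab's front face square to the lens, label end up. Finish while still holding it there; do not touch the camera, leave the lid open and leave everything else where it is.

Things in the scene. Friction and masses are not known exactly. Their poses are not given: they have to be found in the camera images.
- loupe_center (a point): Centre of the black eye loupe, a round cup 41 mm across and 30 mm high, 50 g, loose. It starts standing upright on the lid of the slab box, beside the knob. The point is half-way up; z is its upright axis.
- slab_box: Dark grey box, fixed, 71 (x) x 208 (y) mm, walls 4 mm, rim 95 mm above the desk, inner floor 4 mm. Origin: centre of its underside; z up, -x front (towards the robot, with a paper card), +x hinge side. Four slots at y = -67.5, -22.5, 22.5, 67.5 mm each hold one upright slab, its 60 mm width along x, loosely guided by ribs up to 66 mm; one slot is empty.
- box_lid (a joint): Angle of the clear lid (71 x 208 x 6 mm, upper face 101.5 mm above the desk), hinged along the far (+x) upper edge of the box: 0 shut, grows as its front edge goes up and over to the back, stop at 2.2 rad (36 degrees past upright). The hinge is stiff, so the lid stays where it is left; it takes about 2 N at the knob.
- lid_knob (a point): Grip point of the black round knob on the lid, 20 mm across and standing 36 mm above the lid; the point is on its axis 28 mm above the lid's upper face, half-way along the box and 18 mm behind the lid's front edge. Moves with the lid. The head (20 mm across) is the top 17 mm.
- lid_hinge (a point): Point on the hinge axis of the lid, half-way along the box; the axis is this frame's y (the box's y), in the plane of the lid's underside, 95.5 mm above the desk.
- blue_slab_center (a point): Middle of the slab to be shown: flat clear holder 60 mm wide (its y), 85 mm tall (z), 9 mm thick (x), 50 g, with a green-bronze coin, a blue label and a blue strip on its top edge. It stands in a slot, label end (+z) up, its top 89 mm above the desk (6 mm below the rim), front face (+x, the blue side of the label; its back is white) towards the box's +y side.
- blue_slab_coin (a point): Centre of the coin in that slab, 9.5 mm below the slab's middle, in mid-thickness; same axes as the slab (x out of the front face, z to the label end). The coin is 32 mm across and its gasket 37 mm; the label covers the top 25 mm of the slab.
- white_slab_center (a point): Middle of another slab of the same size, white label and white strip on its top edge, in another slot. Leave it.
- orange_slab_center (a point): Middle of a third slab of the same size, orange label and orange strip on its top edge, in another slot. Leave it.
- camera_stand: Macro camera on a stand, fixed: light grey camera with black lens and ring light (68 mm across) looking to the stand's -x and 20 degrees (0.35 rad) down. Origin: on the tabletop straight under the lens front; z up. Column (379 mm tall) 130 mm behind it (+x); base plate 110 mm wide, 15 mm high, from 13 to 163 mm behind it.
- camera_lens (a point): Centre of the lens front, 241.5 mm above the tabletop. This frame's x points out of the lens along the optical axis, y is level, z is the camera's up direction.
- focus_point (a point): The camera's focus point in the air, 120 mm straight out of the lens on the optical axis, about 200 mm above the tabletop; axes as for camera_lens. The coin's centre belongs here, the slab's front (+x) facing against this x, the slab's z along this z.
- glass_dish: Shallow glass dish with a coin, 68 mm across, 13 mm high, on the desk, loose. Origin under its centre. Leave it.
- dropper_center (a point): Middle of the small brown dropper bottle, 33 mm across, 102 mm tall, loose. Leave it.
- label_slips: Banded stack of paper slips, 51 x 73 x 16 mm, on the desk, loose. Origin under its centre. Leave it.
- wash_bottle: White squeeze bottle, body 59 mm across, 230 mm tall with its bent spout, loose. Origin on its underside. Leave it.

How it is judged:
By the outcome, as a careful person would: the job done as asked, in the order asked, and still so for the second after the job is handed in, while the arm keeps its last pose, push and grip.
It also fails if it takes over 62 s, if anything falls off the work surface, if the arm or the gripper's body presses on something with over 40 N, if the wrist force passes 120 N, or if a joint passes its speed limit or range.

## Working session

There is one attempt and no reset: what is moved stays moved. The work goes in short steps, Python scripts to look and compute and a shell command to move; the robot and the scene stay as the last step left them, time stands still between calls to the robot, and variables do not carry over. Pictures are saved under pics/ and viewed, at most 14 in all, crops included, and the job is handed in when it is done.

```bash
mkdir -p pics; ls; python3 - <<'E'
from station import *
import cv2
s=get_state();print(s['t'],s['eef_pos'],s['ee_rot'],s['width'],tip_reach)
for n in ['scene','top']:
    im=grab_frame(n);cv2.imwrite(f'pics/{n}0.png',im[:,:,::-1])
    c=calibration(n);print(n,{k:(v if k!='extrinsics' else [[round(float(a),3) for a in r] for r in v]) for k,v in c.items()})
    for q in ['loupe_center','slab_box','lid_knob','lid_hinge','blue_slab_center','white_slab_center','orange_slab_center','camera_stand','camera_lens','glass_dish','dropper_center','label_slips','wash_bottle']:
        print(q,[(round(d['conf'],2),[round(float(a),1) for a in d['location']]) for d in mark_of(n,q)[:2]])
E
```

```text
pics
0.0 [ 0.29689918 -0.60569471  0.24460421] [ 3.13991168e+00 -1.53291532e-04 -2.68589356e+00] 0.08780656459740431 0.019
scene {'fx': 426.8953503424481, 'fy': 426.8953503424481, 'cx': 321.4564815512304, 'cy': 203.09715458423085, 'k1': 0.036025695554077024, 'extrinsics': [[0.541, -0.841, -0.005, -0.366], [-0.388, -0.244, -0.889, 0.34], [0.746, 0.482, -0.458, 1.391], [0.0, 0.0, 0.0, 1.0]]}
loupe_center [(0.5, [419.0, 280.1]), (0.45, [363.2, 229.9])]
slab_box [(0.78, [372.2, 260.9])]
lid_knob [(0.65, [377.7, 233.2])]
lid_hinge [(0.96, [379.6, 230.3])]
blue_slab_center [(0.24, [378.9, 232.2])]
white_slab_center [(0.69, [378.3, 230.8])]
orange_slab_center []
camera_stand [(0.59, [301.2, 214.0])]
camera_lens [(0.68, [299.4, 164.3])]
glass_dish [(0.7, [405.1, 296.5])]
dropper_center [(0.62, [265.9, 196.3])]
label_slips [(0.51, [420.2, 280.0])]
wash_bottle [(0.76, [235.9, 220.5])]
top {'fx': 496.0743744248606, 'fy': 496.0743744248606, 'cx': 326.8701170622514, 'cy': 204.04458001530153, 'k1': -0.09880462929346367, 'extrinsics': [[0.023, -1.0, -0.002, -0.092], [-0.998, -0.023, -0.066, 0.555], [0.066, 0.003, -0.998, 1.649], [0.0, 0.0, 0.0, 1.0]]}
loupe_center [(0.69, [392.4, 212.7])]
slab_box [(0.78, [399.3, 214.6])]
lid_knob [(0.82, [407.2, 216.9])]
lid_hinge [(0.9, [408.2, 199.5])]
blue_slab_center [(0.73, [399.1, 210.3])]
white_slab_center []
orange_slab_center []
camera_stand [(0.59, [271.2, 168.3])]
camera_lens [(0.7, [262.7, 161.8])]
glass_dish [(0.87, [451.0, 251.2])]
dropper_center [(0.7, [212.2, 170.1])]
label_slips [(0.66, [456.1, 221.2])]
wash_bottle [(0.66, [208.4, 221.8])]
```

```bash
python3 - <<'E'
import cv2
a=cv2.imread('pics/top0.png')[110:310,160:520];b=cv2.imread('pics/scene0.png')[130:330,200:520]
cv2.imwrite('pics/a.png',cv2.resize(a,(792,440),interpolation=2));cv2.imwrite('pics/b.png',cv2.resize(b,(800,500),interpolation=2))
E
cat > h.py <<'E'
import numpy as np,cv2
from station import *
from scipy.spatial.transform import Rotation as R
from scipy.optimize import least_squares
def K(c):return np.array([[c['fx'],0,c['cx']],[0,c['fy'],c['cy']],[0,0,1]]),np.array([c['k1'],0,0,0,0])
def ray(n,uv,c=None):
    c=c or calibration(n);k,d=K(c);E=np.array(c['extrinsics'])
    p=cv2.undistortPoints(np.array([[uv]],float),k,d)[0,0]
    v=E[:3,:3].T@np.array([p[0],p[1],1]);return -E[:3,:3].T@E[:3,3],v/np.linalg.norm(v)
def atz(n,uv,z,c=None):
    o,v=ray(n,uv,c);return o+v*(z-o[2])/v[2]
def tri(rays):
    A=sum(np.eye(3)-np.outer(v,v) for o,v in rays);b=sum((np.eye(3)-np.outer(v,v))@o for o,v in rays)
    return np.linalg.solve(A,b)
def proj(P,c):
    k,d=K(c);E=np.array(c['extrinsics']);return cv2.projectPoints(np.array(P,float).reshape(-1,3),cv2.Rodrigues(E[:3,:3])[0],E[:3,3],k,d)[0][:,0]
def rot():return R.from_euler('xyz',get_state()['ee_rot']).as_matrix()
E
python3 - <<'E'
from h import *
np.set_printoptions(precision=3,suppress=True)
for n,uv,z in [('loupe',(392.4,212.7),.1165),('knob',(407.2,216.9),.1295),('hinge',(408.2,199.5),.0955),('box',(399.3,214.6),0),('stand',(271.2,168.3),0),('lens',(262.7,161.8),.2415),('dish',(451,251.2),0),('drop',(212.2,170.1),.051),('slips',(456.1,221.2),0),('wash',(208.4,221.8),0)]: print(n,atz('top',uv,z))
for n,uv,z in [('loupe',(363.2,229.9),.1165),('knob',(377.7,233.2),.1295),('hinge',(379.6,230.3),.0955),('box',(372.2,260.9),0),('stand',(301.2,214.0),0),('lens',(299.4,164.3),.2415),('dish',(405.1,296.5),0),('drop',(265.9,196.3),.051),('wash',(235.9,220.5),0)]: print('S',n,atz('scene',uv,z))
E
```

```text
loupe [ 0.528 -0.288  0.117]
knob [ 0.515 -0.333  0.129]
hinge [ 0.573 -0.341  0.095]
box [ 0.528 -0.326  0.   ]
stand [0.676 0.114 0.   ]
lens [0.662 0.111 0.242]
dish [ 0.407 -0.505  0.   ]
drop [0.659 0.305 0.051]
slips [ 0.51  -0.522  0.   ]
wash [0.488 0.323 0.   ]
S loupe [ 0.528 -0.282  0.117]
S knob [ 0.516 -0.347  0.129]
S hinge [ 0.591 -0.321  0.096]
S box [ 0.519 -0.33   0.   ]
S stand [0.678 0.11  0.   ]
S lens [0.682 0.115 0.242]
S dish [ 0.393 -0.516  0.   ]
S drop [0.656 0.294 0.051]
S wash [0.474 0.321 0.   ]
```

View pics/a.png

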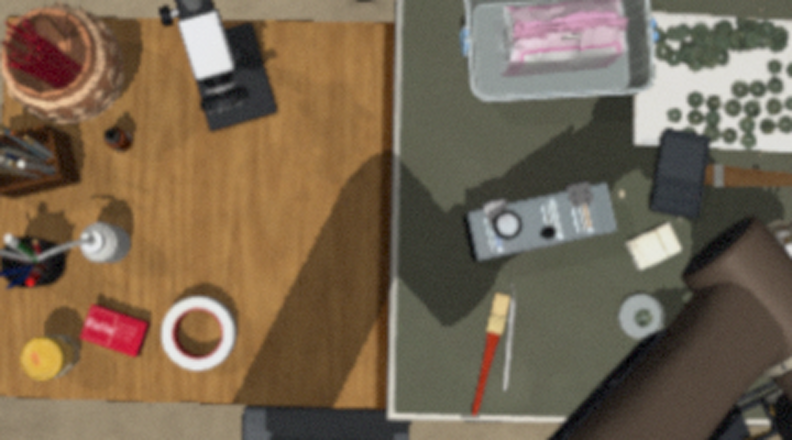

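View pics/b.png

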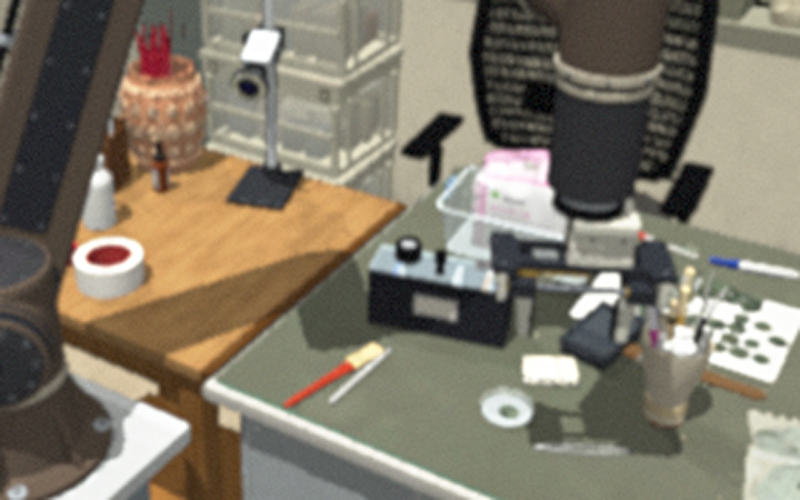

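The top view (2.2x crop) shows the box with corners near (467,213), (607,184), (616,233) and (475,260), so its yaw is about +0.2. The loupe is at (508,224), the knob at (548,232), and the camera is upper left, looking down-right. The scene view agrees. I'm moving above the box for a close look.

```bash
python3 -m handwheel '[{"delta_pos":[0.7,0.95,0.2],"dr":[0,0,7.5]},{"delta_pos":[0.7,0.95,0.2],"dr":[0,0,7.5]},{"delta_pos":[0.7,0.95,0.2],"dr":[0,0,7.5]},{"delta_pos":[0.7,0.95,0.2],"dr":[0,0,7.5]},{"delta_pos":[0.7,0.95,0.2],"dr":[0,0,7.5]},{"delta_pos":[0.7,0.95,0.2],"dr":[0,0,7.5]},{"delta_pos":[0.7,0.95,0.2],"dr":[0,0,7.5]},{"delta_pos":[0.7,0.95,0.2],"dr":[0,0,7.5]},{"delta_pos":[0.7,0.95,0.2],"dr":[0,0,7.5]},{"delta_pos":[0,0,0],"dr":[0,0,7.5]}]' -1
python3 - <<'E'
from h import *
np.set_printoptions(precision=4,suppress=True)
s=get_state();print(s['q'],s['eef_pos'],s['ee_rot'])
c=calibration('wrist');E=np.array(c['extrinsics']);print('cam',-E[:3,:3].T@E[:3,3],'fwd',E[2,:3])
cv2.imwrite('pics/w1.png',grab_frame('wrist')[:,:,::-1])
for q,z in [('loupe_center',.1165),('lid_knob',.1295),('lid_hinge',.0955),('slab_box',0),('blue_slab_center',.0465),('white_slab_center',.0465),('orange_slab_center',.0465)]:
    for d in mark_of('wrist',q)[:2]: print(q,round(d['conf'],2),np.array(d['location']),atz('wrist',d['location'],z,c))
E
```

```text
t: 2.4
eef_pos: [0.4885, -0.347, 0.3007]
ee_rot: [-3.14, -0.001, -1.368]
force: [-0.5, -0.9, 1.2]
width: 0.0874
gripper_force: 0.0
[-0.2919  0.2033 -0.077  -0.0001 -1.2883  0.4948] [ 0.4885 -0.347   0.3007] [-3.1396 -0.0009 -1.368 ]
cam [ 0.5016 -0.4111  0.4384] fwd [-0.0478  0.2433 -0.9688]
loupe_center 0.66 [266.7 232. ] [ 0.5314 -0.2829  0.1165]
lid_hinge 0.57 [240.9 177.5] [ 0.5701 -0.3295  0.0955]
slab_box 0.62 [283.5 162.6] [ 0.5361 -0.3383  0.    ]
```

View pics/w1.png

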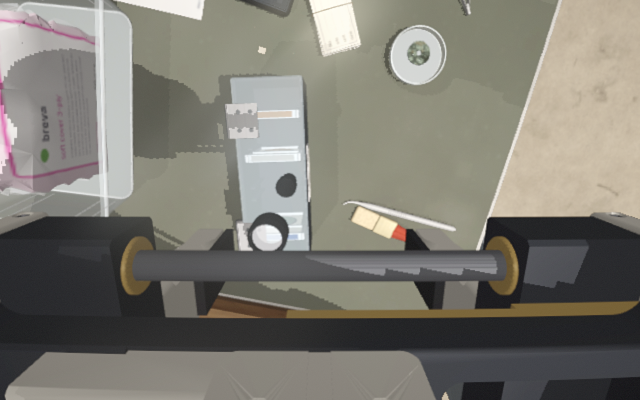

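Wrist view: the box lid's far corners are at (232,77) and (302,76), the knob top is near (286,184) and the loupe at (268,234). Orange and white strips show at rows 115 and 156. Next I compute the box pose and the move to the loupe.

```bash
python3 - <<'E'
from h import *
np.set_printoptions(precision=4,suppress=True)
c=calibration('wrist')
for n,uv,z in [('rearcorner',(232,77),.1015),('frontcorner',(302,76),.1015),('front edge pt',(310.5,245),.1015),('rear pt',(240,205),.1015),('knobtop',(287,183),.1375),('loupetop',(268,235),.1315),('strip o L',(258,115),.089),('strip o R',(300,114),.089),('strip w L',(246,157),.089),('strip w R',(300,155),.089)]: print(n,atz('wrist',uv,z,c))
E
```

```text
rearcorner [ 0.5872 -0.4317  0.1015]
frontcorner [ 0.5208 -0.4451  0.1015]
front edge pt [ 0.4808 -0.2752  0.1015]
rear pt [ 0.5624 -0.3056  0.1015]
knobtop [ 0.5154 -0.3466  0.1375]
loupetop [ 0.5255 -0.2901  0.1315]
strip o L [ 0.5593 -0.4004  0.089 ]
strip o R [ 0.5171 -0.4094  0.089 ]
strip w L [ 0.5655 -0.3552  0.089 ]
strip w R [ 0.5097 -0.368   0.089 ]
```

```bash
python3 -m handwheel '[{"delta_pos":[0.44,0.67,-0.8],"dr":[0,0,0.2]},{"delta_pos":[0.44,0.67,-0.8],"dr":[0,0,0.2]},{"delta_pos":[0.44,0.67,-0.8],"dr":[0,0,0]},{"delta_pos":[0,0,-1]},{"delta_pos":[0,0,-1]},{"delta_pos":[0,0,-0.8]},{"delta_pos":[0,0,-0.5]},{"delta_pos":[0,0,0]}]' 
python3 - <<'E'
from h import *
a=grab_frame('scene');d=mark_of('scene','loupe_center');print(d[:2])
cv2.imwrite('pics/s2.png',cv2.resize(a[150:310,290:490],(800,640-40))[:,:,::-1])
E
```

```text
[{'location': [361.6, 231.9], 'conf': 0.54}]invalid input at $[3]: expected keys delta_pos, dr
```

View pics/s2.png

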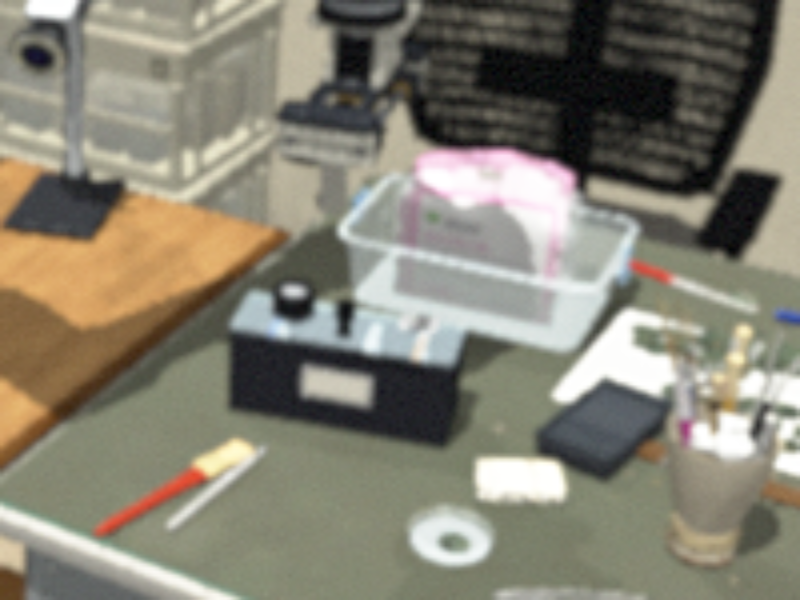

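That call was refused because rows need both keys. The picture is clear, though: a blue strip shows at the loupe end, left of the knob. Resending.

```bash
python3 -m handwheel '[{"delta_pos":[0.44,0.67,-0.8],"dr":[0,0,0.2]},{"delta_pos":[0.44,0.67,-0.8],"dr":[0,0,0.2]},{"delta_pos":[0.44,0.67,-0.8],"dr":[0,0,0]},{"delta_pos":[0,0,-1],"dr":[0,0,0]},{"delta_pos":[0,0,-1],"dr":[0,0,0]},{"delta_pos":[0,0,-0.8],"dr":[0,0,0]},{"delta_pos":[0,0,-0.5],"dr":[0,0,0]},{"delta_pos":[0,0,0],"dr":[0,0,0]}]' 
python3 - <<'E'
from h import *
a=grab_frame('scene');b=grab_frame('wrist')
v=np.hstack([cv2.resize(a[150:310,290:450],(400,400)),cv2.resize(b[80:400,160:480],(400,400))])
cv2.imwrite('pics/s3.png',v[:,:,::-1])
E
```

```text
t: 3.7
eef_pos: [0.5241, -0.2891, 0.1261]
ee_rot: [3.138, 0.002, -1.371]
force: [-0.0, 0.3, 0.3]
width: 0.088
gripper_force: 0.0
```

View pics/s3.png

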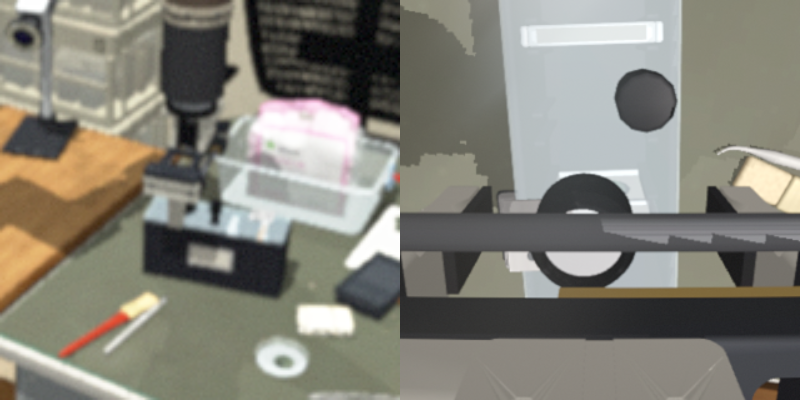

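The loupe sits between the open fingers, with pads at about rows 190–290 and the loupe at (585,232). The knob is clear. Closing now, then lifting.

```bash
python3 -m handwheel '[{"delta_pos":[0,0,0],"dr":[0,0,0]},{"delta_pos":[0,0,0],"dr":[0,0,0]},{"delta_pos":[0,0,0],"dr":[0,0,0]},{"delta_pos":[0,0,0],"dr":[0,0,0]},{"delta_pos":[0,0,0],"dr":[0,0,0]},{"delta_pos":[0,0,0],"dr":[0,0,0]}]' 1 12
python3 - <<'E'
from h import *
c=calibration('wrist');print(atz('wrist',(356,160),.1375,c),atz('wrist',(160+(585-400)*.8,80+232*.8),.1315,c))
E
```

```text
t: 4.4
eef_pos: [0.5258, -0.2893, 0.1287]
ee_rot: [-3.141, -0.0, -1.37]
force: [0.4, 0.8, -0.4]
width: 0.0451
gripper_force: 0.2
[ 0.52128108 -0.33866861  0.1375    ] [ 0.53072862 -0.28763575  0.1315    ]
```

```bash
python3 -m handwheel '[{"delta_pos":[0,0,0],"dr":[0,0,0]},{"delta_pos":[0,0,0],"dr":[0,0,0]},{"delta_pos":[0,0,0.5],"dr":[0,0,0]},{"delta_pos":[0,0,1],"dr":[0,0,0]},{"delta_pos":[0,0,0.8],"dr":[0,0,0]}]'
```

```text
t: 4.9
eef_pos: [0.5256, -0.2893, 0.1984]
ee_rot: [3.141, 0.0, -1.37]
force: [0.1, -1.1, -0.4]
width: 0.0394
gripper_force: 12.0
```

```bash
python3 -m handwheel '[{"delta_pos":[-0.335,-0.335,0],"dr":[0,0,8.5]},{"delta_pos":[-0.335,-0.335,0],"dr":[0,0,8.5]},{"delta_pos":[-0.335,-0.335,0],"dr":[0,0,8.5]},{"delta_pos":[-0.335,-0.335,0],"dr":[0,0,8.5]},{"delta_pos":[-0.335,-0.335,0],"dr":[0,0,8.5]},{"delta_pos":[-0.335,-0.335,0],"dr":[0,0,8.5]},{"delta_pos":[-0.335,-0.335,0],"dr":[0,0,8.5]},{"delta_pos":[-0.335,-0.335,0],"dr":[0,0,8.5]},{"delta_pos":[-0.335,-0.335,-0.3],"dr":[0,0,8.5]},{"delta_pos":[-0.335,-0.335,-0.5],"dr":[0,0,8.5]}]'
python3 -m handwheel '[{"delta_pos":[0,0,-1],"dr":[0,0,5]},{"delta_pos":[0,0,-1],"dr":[0,0,0]},{"delta_pos":[0,0,-1],"dr":[0,0,0]},{"delta_pos":[0,0,-0.9],"dr":[0,0,0]},{"delta_pos":[0,0,-0.5],"dr":[0,0,0]},{"delta_pos":[0,0,-0.2],"dr":[0,0,0]},{"delta_pos":[0,0,0],"dr":[0,0,0]}]'
python3 -c "
from station import *
print(get_state()['q'],get_state()['ee_rot'])"
```

```text
t: 5.9
eef_pos: [0.4253, -0.3904, 0.1741]
ee_rot: [3.141, -0.002, 0.12]
force: [0.2, -0.2, -0.3]
width: 0.0394
gripper_force: 12.0
t: 6.6
eef_pos: [0.4248, -0.3896, 0.0348]
ee_rot: [-3.141, 0.001, 0.201]
force: [-0.1, -0.1, -0.4]
width: 0.0393
gripper_force: 12.0
[-4.03002986e-01  4.19764645e-01 -4.50124900e-01 -3.32436932e-05
 -7.02656390e-01  2.17478462e+00] [-3.14058135e+00  1.42788639e-03  2.00960640e-01]
```

```bash
python3 -m handwheel '[{"delta_pos":[0,0,-0.15],"dr":[0,0,0]},{"delta_pos":[0,0,-0.05],"dr":[0,0,0]},{"delta_pos":[0,0,-0.03],"dr":[0,0,0]},{"delta_pos":[0,0,0],"dr":[0,0,0]}]'
```

```text
t: 7.0
eef_pos: [0.4254, -0.3899, 0.0291]
ee_rot: [3.141, -0.001, 0.201]
force: [1.0, -0.8, -0.8]
width: 0.0394
gripper_force: 12.0
```

```bash
python3 -m handwheel '[{"delta_pos":[0,0,-0.04],"dr":[0,0,0]},{"delta_pos":[0,0,0],"dr":[0,0,0]},{"delta_pos":[0,0,0],"dr":[0,0,0]}]'
python3 -m handwheel '[{"delta_pos":[0,0,0],"dr":[0,0,0]},{"delta_pos":[0,0,0],"dr":[0,0,0]},{"delta_pos":[0,0,0],"dr":[0,0,0]},{"delta_pos":[0,0,0],"dr":[0,0,0]},{"delta_pos":[0,0,0.5],"dr":[0,0,0]},{"delta_pos":[0,0,1],"dr":[0,0,0]},{"delta_pos":[0,0,1],"dr":[0,0,0]},{"delta_pos":[0,0,1],"dr":[0,0,0]},{"delta_pos":[0,0,1],"dr":[0,0,0]}]' -0.36
```

```text
t: 7.3
eef_pos: [0.4255, -0.3899, 0.0277]
ee_rot: [3.141, -0.0, 0.201]
force: [1.4, 0.7, 1.8]
width: 0.0394
gripper_force: 12.0
t: 8.2
eef_pos: [0.425, -0.3897, 0.1637]
ee_rot: [-3.141, 0.0, 0.201]
force: [0.9, 0.5, 0.5]
width: 0.0595
gripper_force: 0.0
```

```bash
python3 -m handwheel '[{"delta_pos":[0,0,0.4],"dr":[0,0,0]},{"delta_pos":[0.77,0.43,0.4],"dr":[0,0,0]},{"delta_pos":[0.77,0.43,0.1],"dr":[0,0,0]},{"delta_pos":[0.77,0.43,0],"dr":[0,0,0]},{"delta_pos":[0.77,0.43,0],"dr":[0,0,0]},{"delta_pos":[0,0,0],"dr":[0,0,0]}]'
python3 - <<'E'
from h import *
np.set_printoptions(precision=4,suppress=True)
for n in ['wrist','top','scene']:
    c=calibration(n);im=grab_frame(n);cv2.imwrite(f'pics/k_{n}.png',im[:,:,::-1])
    for q,z in [('loupe_center',.015),('lid_knob',.1295)]:
        for d in mark_of(n,q)[:1]: print(n,q,round(d['conf'],2),np.array(d['location']),atz(n,d['location'],z,c))
a=[cv2.imread('pics/k_wrist.png')[:,:],]
cv2.imwrite('pics/k.png',a[0])
E
```

```text
t: 8.8
eef_pos: [0.5196, -0.3368, 0.1886]
ee_rot: [-3.141, 0.0, 0.203]
force: [0.2, 0.4, -0.6]
width: 0.0598
gripper_force: 0.0
wrist loupe_center 0.72 [350.4 282.7] [ 0.4228 -0.389   0.015 ]
wrist lid_knob 0.61 [323.  221.4] [ 0.5205 -0.3381  0.1295]
top loupe_center 0.4 [415.4 246. ] [ 0.4228 -0.3801  0.015 ]
top lid_knob 0.61 [207.7 219.4] [0.4926 0.2945 0.1295]
scene loupe_center 0.53 [372.4 275.6] [ 0.4192 -0.3804  0.015 ]
scene lid_knob 0.67 [379.4 233.4] [ 0.518  -0.3528  0.1295]
```

View pics/k.png

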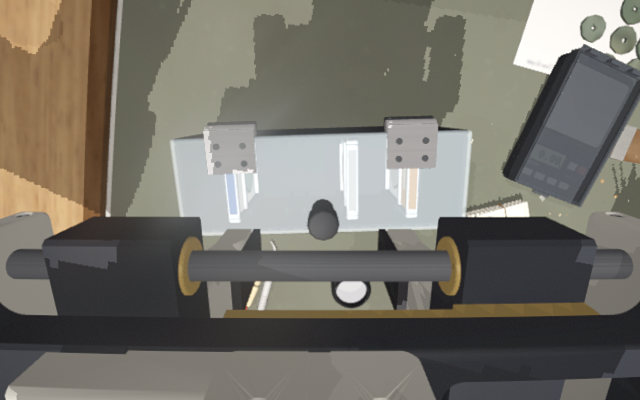

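The knob at (323,221) is centred between the fingers. The loupe stands on the desk at (350,290). The blue strip at column 233 is in the +y end slot, and the next slot is empty. Next I lower onto the knob and grip it.

```bash
python3 -m handwheel '[{"delta_pos":[0,0,-0.8],"dr":[0,0,0]},{"delta_pos":[0.03,-0.03,-0.8],"dr":[0,0,0]},{"delta_pos":[0,0,-0.37],"dr":[0,0,0]},{"delta_pos":[0,0,0],"dr":[0,0,0]}]' -0.36
python3 -m handwheel '[{"delta_pos":[0,0,0],"dr":[0,0,0]},{"delta_pos":[0,0,0],"dr":[0,0,0]},{"delta_pos":[0,0,0],"dr":[0,0,0]},{"delta_pos":[0,0,0],"dr":[0,0,0]},{"delta_pos":[0,0,0],"dr":[0,0,0]},{"delta_pos":[0,0,0],"dr":[0,0,0]}]' 1 15
python3 - <<'E'
from h import *
import json
np.set_printoptions(precision=4,suppress=True)
# box pose from the k_wrist picture: wrist pose changed since -> use offset
P=np.array([.5196,-.3368,.1886]);s=get_state();c=calibration('wrist');E=np.array(c['extrinsics']).copy()
E[:3,3]-=E[:3,:3]@(P-np.array(s['eef_pos']));c['extrinsics']=E
for uv in [(172,139),(468,131),(468,228),(183,233)]: print(atz('wrist',uv,.1015,c))
# arc in world, units of 30mm; tool tilt
u=np.array([np.cos(.21),np.sin(.21)]);k=np.array([-53,34.])
for th in range(0,127,14):
    t=np.radians(th);d=np.array([k[0]*np.cos(t)+k[1]*np.sin(t),-k[0]*np.sin(t)+k[1]*np.cos(t)])-k
    print(th,d,np.r_[d[0]*u,d[1]]/30)
E
```

```text
t: 9.65
eef_pos: [0.5173, -0.3389, 0.1288]
ee_rot: [-3.14, 0.003, 0.201]
force: [0.7, -0.2, 0.7]
width: 0.0595
gripper_force: 0.0
t: 10.25
eef_pos: [0.5187, -0.3394, 0.1307]
ee_rot: [3.141, -0.0, 0.201]
force: [-1.3, -1.5, -0.7]
width: 0.0192
gripper_force: 15.0
[ 0.5484 -0.2282  0.1015]
[ 0.5935 -0.4232  0.1015]
[ 0.5273 -0.4445  0.1015]
[ 0.4822 -0.2423  0.1015]
0 [0. 0.] [0. 0. 0.]
14 [ 9.7997 11.8119] [0.3195 0.0681 0.3937]
28 [22.1658 20.9022] [0.7226 0.154  0.6967]
42 [36.3638 26.7308] [1.1855 0.2527 0.891 ]
56 [51.5501 28.9516] [1.6806 0.3582 0.9651]
70 [66.8225 27.4324] [2.1785 0.4643 0.9144]
84 [81.2737 22.2636] [2.6496 0.5647 0.7421]
98 [94.0453 13.7523] [3.066  0.6535 0.4584]
112 [104.3784   2.4041] [3.4028 0.7253 0.0801]
126 [111.6592 -11.1068] [ 3.6402  0.7759 -0.3702]
```

```bash
python3 -m handwheel '[{"delta_pos":[0.16,0.035,0.2],"dr":[0,0,0]},{"delta_pos":[0.16,0.035,0.19],"dr":[0,0,0]},{"delta_pos":[0.4,0.085,0.3],"dr":[-0.6,2.9,0]},{"delta_pos":[0.46,0.1,0.19],"dr":[-0.6,2.9,0]},{"delta_pos":[0.5,0.105,0.07],"dr":[-0.6,2.9,0]},{"delta_pos":[0.5,0.105,-0.05],"dr":[-0.6,2.9,0]},{"delta_pos":[0,0,0],"dr":[0,0,0]}]'
```

```text
t: 10.95
eef_pos: [0.5868, -0.3234, 0.1576]
ee_rot: [3.141, 0.208, 0.204]
force: [0.3, 6.1, 6.9]
width: 0.0194
gripper_force: 15.0
```

```bash
python3 -m handwheel '[{"delta_pos":[0.47,0.1,-0.17],"dr":[-0.8,3.9,0]},{"delta_pos":[0.42,0.09,-0.28],"dr":[-0.8,3.9,0]},{"delta_pos":[0.34,0.07,-0.38],"dr":[-0.8,3.9,0]},{"delta_pos":[0.12,0.025,-0.22],"dr":[0,0,0]},{"delta_pos":[0.12,0.025,-0.22],"dr":[0,0,0]},{"delta_pos":[0,0,0],"dr":[0,0,0]}]'
python3 - <<'E'
from h import *
a=grab_frame('scene');b=grab_frame('wrist')
v=np.hstack([cv2.resize(a[150:310,290:450],(400,400)),cv2.resize(b,(400,250))[:,:].repeat(1,0) if 0 else cv2.copyMakeBorder(cv2.resize(b,(400,250)),0,150,0,0,0)])
cv2.imwrite('pics/s4.png',v[:,:,::-1])
E
```

```text
t: 11.55
eef_pos: [0.629, -0.3134, 0.1182]
ee_rot: [-3.14, 0.416, 0.203]
force: [1.6, 6.3, 0.3]
width: 0.019
gripper_force: 15.0
```

View pics/s4.png

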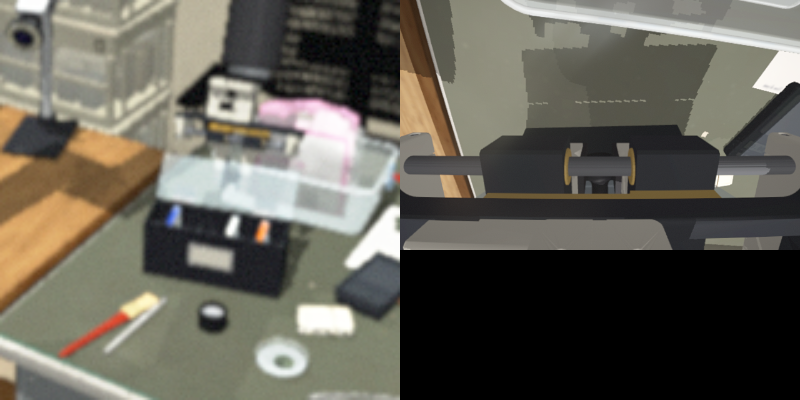

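The lid lies back past upright, and the blue, white and orange strips are exposed from left to right. The TCP matches the 2.2 rad point. Release and back off along the tool axis, then go above the slab.

```bash
python3 -m handwheel '[{"delta_pos":[0,0,0],"dr":[0,0,0]},{"delta_pos":[0,0,0],"dr":[0,0,0]},{"delta_pos":[0,0,0],"dr":[0,0,0]},{"delta_pos":[0,0,0],"dr":[0,0,0]},{"delta_pos":[0.2,0.04,0.45],"dr":[0,0,0]},{"delta_pos":[0.39,0.08,0.91],"dr":[0,0,0]},{"delta_pos":[0.39,0.08,0.91],"dr":[0,0,0]},{"delta_pos":[0,0,1],"dr":[0.8,-3.9,0]},{"delta_pos":[0,0,0.5],"dr":[0.8,-3.9,0]}]' 0
python3 -m handwheel '[{"delta_pos":[-0.78,0.25,0],"dr":[0.8,-3.9,0]},{"delta_pos":[-0.78,0.25,0],"dr":[0.8,-3.9,0]},{"delta_pos":[-0.78,0.25,0],"dr":[0.8,-3.9,0]},{"delta_pos":[-0.78,0.25,0],"dr":[0.8,-3.9,0]},{"delta_pos":[-0.7,0.25,-0.8],"dr":[0,0,0.5]},{"delta_pos":[-0.6,0.2,-0.8],"dr":[0,0,0]},{"delta_pos":[0,0,0],"dr":[0,0,0]}]' 0.6
python3 - <<'E'
from h import *
np.set_printoptions(precision=4,suppress=True)
for n in ['wrist','scene','top']:
    c=calibration(n);im=grab_frame(n);cv2.imwrite(f'pics/m_{n}.png',im[:,:,::-1])
    for q,z in [('blue_slab_center',.0465),('white_slab_center',.0465),('orange_slab_center',.0465),('lid_hinge',.0955),('slab_box',0),('lid_knob',.118)]:
        for d in mark_of(n,q)[:1]: print(n,q,round(d['conf'],2),np.array(d['location']),atz(n,d['location'],z,c))
E
```

```text
t: 12.55
eef_pos: [0.6588, -0.3101, 0.2342]
ee_rot: [3.139, 0.272, 0.201]
force: [0.0, -0.8, 0.5]
width: 0.0438
gripper_force: 0.0
t: 13.25
eef_pos: [0.5206, -0.2654, 0.1822]
ee_rot: [-3.139, 0.002, 0.208]
force: [-0.3, -0.7, 0.3]
width: 0.0176
gripper_force: 0.0
wrist orange_slab_center 0.63 [480.  190.8] [ 0.5509 -0.3984  0.0465]
wrist lid_hinge 0.66 [423.5 154.5] [ 0.5733 -0.3257  0.0955]
wrist slab_box 0.7 [392.5 178.1] [ 0.5391 -0.334   0.    ]
wrist lid_knob 0.6 [438.8  61.3] [ 0.6282 -0.3119  0.118 ]
scene blue_slab_center 0.36 [363.3 244.7] [ 0.5361 -0.2814  0.0465]
scene white_slab_center 0.43 [383.5 250.6] [ 0.5405 -0.364   0.0465]
scene orange_slab_center 0.72 [377.7 232.7] [ 0.6452 -0.289   0.0465]
scene lid_hinge 0.9 [380.4 232.2] [ 0.5795 -0.3294  0.0955]
scene slab_box 0.71 [371.1 258.1] [ 0.5335 -0.3184  0.    ]
scene lid_knob 0.56 [383.2 218.4] [ 0.6451 -0.3084  0.118 ]
top lid_knob 0.65 [396.6 182. ] [ 0.6257 -0.2994  0.118 ]
```

View pics/m_wrist.png

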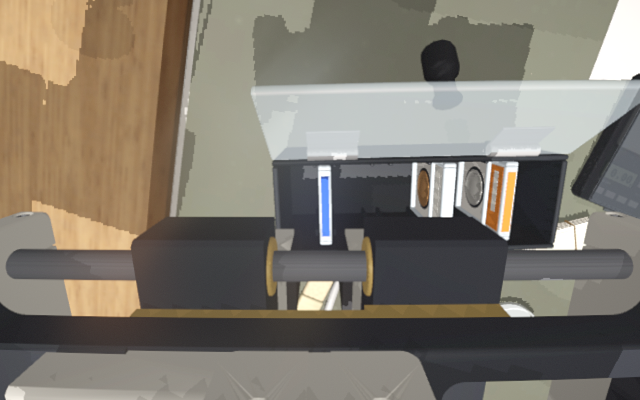

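The lid has stayed back (knob at (440,62)). The blue strip runs from (324,167) to (326,245), slightly right of the finger mid-line.

```bash
python3 - <<'E'
from h import *
np.set_printoptions(precision=4,suppress=True)
c=calibration('wrist');im=grab_frame('wrist').astype(int)
m=(im[...,2]>120)&(im[...,2]-im[...,0]>60)&(im[...,2]-im[...,1]>30);m[260:]=0;m[:,:290]=0;m[:,360:]=0
ys,xs=np.nonzero(m);print(xs.size,ys.min(),ys.max())
s=get_state();p=np.array(s['eef_pos']);T=rot()
for y in (ys.min()+1,ys.max()-1):
    P=atz('wrist',(xs[abs(ys-y)<3].mean(),y),.089,c);print(P,T.T@(P-p))
E
```

```text
438 182 240
[ 0.5423 -0.2634  0.089 ] [0.0175 0.0007 0.0954]
[ 0.5003 -0.273   0.089 ] [-0.0255  0.0014  0.0953]
```

```bash
python3 -m handwheel '[{"delta_pos":[0.04,-0.09,-0.9],"dr":[0,0,0.3]},{"delta_pos":[0,0,-0.9],"dr":[0,0,0]},{"delta_pos":[0,0,-0.4],"dr":[0,0,0]},{"delta_pos":[0,0,-0.3],"dr":[0,0,0]},{"delta_pos":[0,0,-0.3],"dr":[0,0,0]},{"delta_pos":[0,0,-0.25],"dr":[0,0,0]},{"delta_pos":[0,0,0],"dr":[0,0,0]}]' 0.66
python3 - <<'E'
from h import *
b=grab_frame('wrist');cv2.imwrite('pics/s5.png',cv2.resize(b[100:400,200:500],(600,600))[:,:,::-1])
E
```

```text
t: 15.05
eef_pos: [0.5257, -0.2689, 0.0922]
ee_rot: [-3.142, -0.001, 0.215]
force: [-0.0, -0.7, -0.6]
width: 0.0147
gripper_force: 0.0
```

View pics/s5.png

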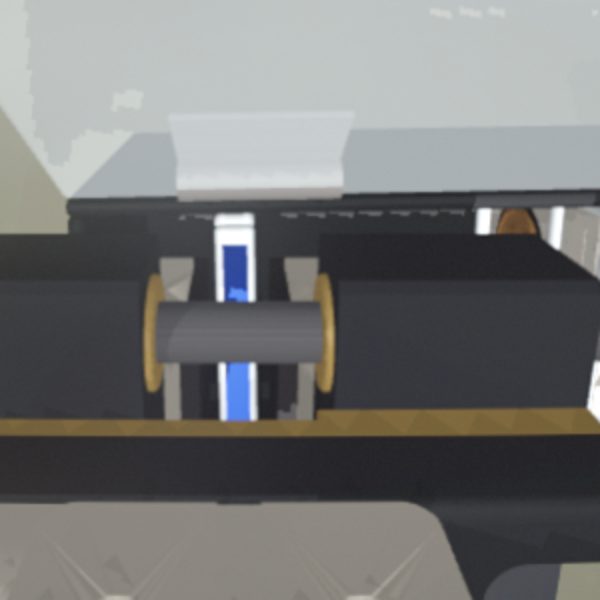

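The slab's blue edge is centred between the pads. Closing and lifting.

```bash
python3 -m handwheel '[{"delta_pos":[0,0,0],"dr":[0,0,0]},{"delta_pos":[0,0,0],"dr":[0,0,0]},{"delta_pos":[0,0,0],"dr":[0,0,0]},{"delta_pos":[0,0,0],"dr":[0,0,0]},{"delta_pos":[0,0,0],"dr":[0,0,0]}]' 1 25
python3 -m handwheel '[{"delta_pos":[0,0,0.3],"dr":[0,0,0]},{"delta_pos":[0,0,0.7],"dr":[0,0,0]},{"delta_pos":[0,0,1],"dr":[0,0,0]},{"delta_pos":[0,0,1],"dr":[0,0,0]},{"delta_pos":[0,0,1],"dr":[0,0,0]},{"delta_pos":[0,0,1],"dr":[0,0,0]},{"delta_pos":[0,0,0.5],"dr":[0,0,0]},{"delta_pos":[0,0,0],"dr":[0,0,0]}]'
python3 - <<'E'
from h import *
np.set_printoptions(precision=4,suppress=True)
for n in ['scene','top','wrist']:
    im=grab_frame(n);cv2.imwrite(f'pics/n_{n}.png',im[:,:,::-1]);c=calibration(n)
    for q in ['blue_slab_center','blue_slab_coin','camera_lens','camera_stand','focus_point']:
        for d in mark_of(n,q)[:1]: print(n,q,round(d['conf'],2),np.array(d['location']))
rs={}
from h import *
for q,z in [('camera_lens',.2415),('camera_stand',0)]:
    r=[]
    for n in ['scene','top']:
        d=mark_of(n,q)
        if d: r.append(ray(n,d[0]['location'])); print(atz(n,d[0]['location'],z))
    if len(r)>1: print('tri',q,tri(r))
a=cv2.imread('pics/n_top.png')[100:180,200:300];b=cv2.imread('pics/n_scene.png')[60:260,250:410]
cv2.imwrite('pics/s6.png',np.hstack([cv2.resize(a,(400,320)),cv2.resize(b,(256,320))]))
cv2.imwrite('pics/s6.png',np.hstack([cv2.copyMakeBorder(cv2.resize(a,(400,320),interpolation=2),0,180,0,0,0),cv2.resize(b,(400,500),interpolation=2)]))
E
```

```text
t: 15.6
eef_pos: [0.5264, -0.2692, 0.0934]
ee_rot: [3.141, -0.003, 0.215]
force: [0.2, 0.5, 4.5]
width: 0.0088
gripper_force: 25.0
t: 16.4
eef_pos: [0.5269, -0.2694, 0.261]
ee_rot: [3.139, -0.006, 0.215]
force: [0.5, -0.1, 0.3]
width: 0.0088
gripper_force: 25.0
scene blue_slab_center 0.68 [363.3 207.6]
scene blue_slab_coin 0.51 [360.6 209.7]
scene camera_lens 0.71 [297.  162.3]
scene camera_stand 0.98 [303.4 214. ]
scene focus_point 0.52 [362.2 206.3]
top camera_lens 0.59 [262.7 158.9]
top camera_stand 0.91 [272.2 169.9]
wrist focus_point 0.31 [510.  224.3]
[0.6955 0.1369 0.2415]
[0.6708 0.1114 0.2415]
tri camera_lens [0.6667 0.1119 0.2566]
[0.6833 0.1017 0.    ]
[0.671  0.1104 0.    ]
tri camera_stand [0.6747 0.1042 0.0032]
```

View pics/s6.png

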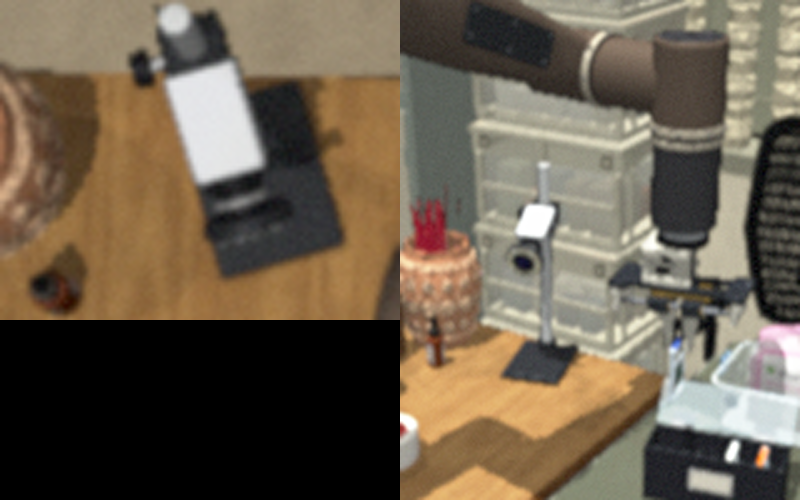

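The slab is held. I'll fit the stand pose from the base and column corners in both views (top crop: base corners (222,275), (342,240), (300,85), column top (175,18), lens (248,218)).

```bash
cat > fit.py <<'E'
from h import *
np.set_printoptions(precision=4,suppress=True)
T=lambda x,y:(200+x/4,100+y/4); S=lambda x,y:(250+x/2.5,60+y/2.5)
F=[(.013,.055,.015),(.013,-.055,.015),(.163,-.055,.015),(.13,0,.379),(0,0,.2415)]
ob=[('top',[T(222,275),T(342,240),T(300,85),T(175,18),T(248,218)]),('scene',[S(103,378),S(157,384),S(177,348),S(144,165),S(124,258)])]
cs={n:calibration(n) for n,_ in ob}
def res(p,which=('top','scene')):
    c,s=np.cos(p[2]),np.sin(p[2]);W=[(p[0]+c*x-s*y,p[1]+s*x+c*y,z) for x,y,z in F]
    return np.concatenate([(proj(W,cs[n])-np.array(o)).ravel() for n,o in ob if n in which])
for w in [('top','scene'),('top',),('scene',)]:
    r=least_squares(res,[.675,.107,.27],args=(w,),loss='soft_l1');print(w,r.x,r.cost);print(res(r.x,w).reshape(-1,2).round(1).tolist())
E
python3 fit.py
python3 - <<'E'
from h import *
im=cv2.imread('pics/n_wrist.png');cv2.imwrite('pics/s7.png',cv2.resize(im[150:330,230:410],(600,600)))
E
```

```text
('top', 'scene') [0.6738 0.1107 0.2976] 12.03702376201379
[[-0.5, 0.5], [0.7, 0.5], [-0.3, -2.5], [0.1, -0.7], [1.0, 3.4], [-1.2, -2.5], [0.1, -2.0], [1.0, -1.8], [-0.2, -0.7], [-0.6, 1.9]]
('top',) [0.6741 0.1122 0.2886] 5.288852261226821
[[-0.9, 0.2], [0.4, 0.5], [-0.3, -2.6], [0.0, -0.9], [0.5, 3.3]]
('scene',) [0.6608 0.0987 0.3268] 3.971005270648942
[[-1.0, -0.6], [0.7, -0.3], [0.8, -0.5], [-0.5, 0.4], [-0.0, 3.5]]
```

View pics/s7.png

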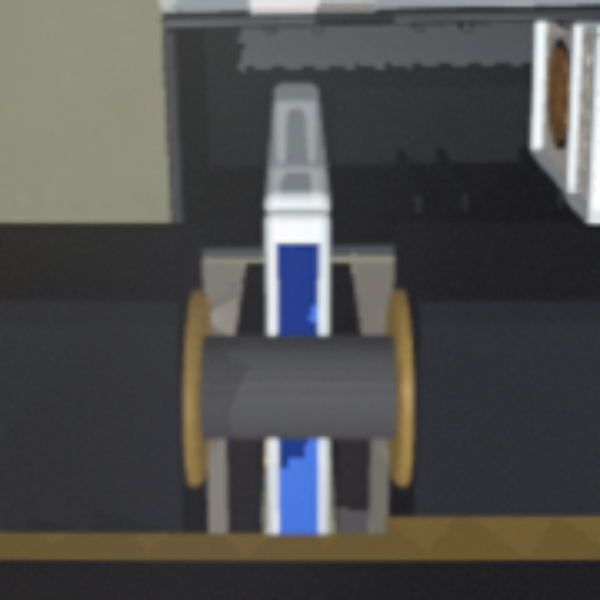

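```bash
python3 -m handwheel '[{"delta_pos":[0,0.8,0.5],"dr":[0,0,-8.5]},{"delta_pos":[0,0.8,0.5],"dr":[0,0,-8.5]},{"delta_pos":[0,0.8,0.5],"dr":[0,0,-8.5]},{"delta_pos":[0,0.8,0.5],"dr":[0,0,-8.5]},{"delta_pos":[0,0.8,0],"dr":[0,0,-8.5]},{"delta_pos":[0,0.8,0],"dr":[0,0,-8.5]},{"delta_pos":[0,0.8,0],"dr":[0,0,-8.5]},{"delta_pos":[0,0.8,0],"dr":[0,0,-8.5]},{"delta_pos":[0,0.8,0],"dr":[0,0,-8.5]},{"delta_pos":[0,0.8,0],"dr":[0,0,-8.5]}]'
python3 -m handwheel '[{"delta_pos":[0,0,0],"dr":[0,0,0]},{"delta_pos":[0,0,0],"dr":[0,0,0]}]'
python3 - <<'E'
from h import *
np.set_printoptions(precision=4,suppress=True)
s=get_state();print(s['q'],s['ee_rot']);p=np.array(s['eef_pos']);Tm=rot()
c=calibration('wrist');np.save('cw.npy',np.array(c['extrinsics']))
cv2.imwrite('pics/p_wrist.png',grab_frame('wrist')[:,:,::-1])
for q,z in [('camera_lens',.2415),('camera_stand',0)]:
    for d in mark_of('wrist',q)[:1]: print(q,d,atz('wrist',d['location'],z,c))
# slab in tool frame
for uv,z in [((319.4,213),.0044),((319.4,175.5),.0894)]:
    o,v=ray('wrist',uv,c);o=Tm.T@(o-p);v=Tm.T@v;print('tool',o+v*(z-o[2])/v[2])
E
```

```text
t: 18.5
eef_pos: [0.5259, -0.0281, 0.318]
ee_rot: [3.142, -0.002, -1.275]
force: [-0.4, 0.3, -1.0]
width: 0.0088
gripper_force: 25.0
t: 18.7
eef_pos: [0.5259, -0.0287, 0.3179]
ee_rot: [3.141, -0.002, -1.265]
force: [-0.4, 0.1, -1.1]
width: 0.0089
gripper_force: 25.0
[ 0.3196  0.0718 -0.195   0.0018 -1.3043 -0.0144] [ 3.1413 -0.0018 -1.2652]
camera_lens {'location': [85.0, 325.0], 'conf': 0.68} [0.6697 0.111  0.2415]
camera_stand {'location': [197.8, 222.6], 'conf': 0.69} [0.6685 0.1097 0.    ]
tool [ 0.0217 -0.0002  0.0044]
tool [ 0.0229 -0.0001  0.0894]
```

View pics/p_wrist.png

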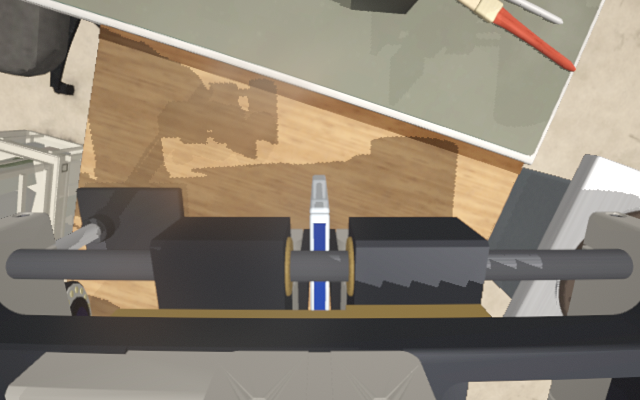

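The base plate's -y side edge runs from (78,188) to (182,188). The slab hangs straight between the pads. That edge gives the stand's yaw.

```bash
cat > fit2.py <<'E'
from h import *
np.set_printoptions(precision=4,suppress=True)
c=calibration('wrist');c['extrinsics']=np.load('cw.npy')
a=atz('wrist',(78,187.5),.015,c);b=atz('wrist',(182,187.5),.015,c);d=a-b;psi=np.arctan2(d[1],d[0]);print(a,b,np.linalg.norm(d),psi)
for ps in (psi,.29):
    u=np.array([np.cos(ps),np.sin(ps)]);v=np.array([-u[1],u[0]]);print('stand',b[:2]-.013*u+.055*v)
e=atz('wrist',(185,235),.015,c);print(np.arctan2(*(e-b)[[1,0]])-np.pi/2)
E
python3 fit2.py
```

```text
[0.8371 0.104  0.015 ] [0.6962 0.0598 0.015 ] 0.147659253252859 0.30391742017987056
stand [0.6674 0.1084]
stand [0.668  0.1088]
0.26317147940628205
```

```bash
python3 -m handwheel '[{"delta_pos":[0,0.3,0],"dr":[1.5,-4.8,0]},{"delta_pos":[0.1,0.5,-0.2],"dr":[1.5,-4.8,0]},{"delta_pos":[0.1,0.6,-0.4],"dr":[1.5,-4.8,0]},{"delta_pos":[0.1,0.6,-0.5],"dr":[1.5,-4.8,0]},{"delta_pos":[0.1,0.5,-0.5],"dr":[0,0,0]},{"delta_pos":[0.1,0.4,-0.4],"dr":[0,0,0]},{"delta_pos":[0.17,0.22,-0.15],"dr":[0,0,0]},{"delta_pos":[0,0,0],"dr":[0,0,0]},{"delta_pos":[0,0,0],"dr":[0,0,0]}]'
cat > chk.py <<'E'
from h import *
np.set_printoptions(precision=4,suppress=True)
psi=.30;st=np.array([.670,.110]);L=np.r_[st,.2415]
d=-np.array([np.cos(psi)*np.cos(.35),np.sin(psi)*np.cos(.35),np.sin(.35)]);f=L+.12*d
s=get_state();T=rot();p=np.array(s['eef_pos']);coin=p+T@[-.0065,0,.0564]
print('force',s['force'],'q',s['q']);print('focus',f,'coin',coin,'err units',(f-coin)/.03)
xs=-T[:,1];zs=-T[:,2];yw=np.array([-np.sin(psi),np.cos(psi),0]);zf=np.cross(d,yw);zf*=np.sign(zf[2])
Rt=np.column_stack([-d,np.cross(zf,-d),zf]);Rc=np.column_stack([xs,np.cross(zs,xs),zs]);print('turn deg',np.degrees(R.from_matrix(Rt@Rc.T).as_rotvec()))
print(xs,zs)
E
python3 chk.py
python3 - <<'E'
from h import *
np.set_printoptions(precision=4,suppress=True)
for n in ['scene','top']:
    im=grab_frame(n);cv2.imwrite(f'pics/f_{n}.png',im[:,:,::-1])
    for q in ['blue_slab_center','blue_slab_coin','camera_lens']:
        for d in mark_of(n,q)[:1]: print(n,q,round(d['conf'],2),np.array(d['location']))
    T=rot();p=np.array(get_state()['eef_pos']);print('expected',proj([p+T@[-.0065,0,.0469],p+T@[-.0065,0,.0564],[.67,.11,.2415]],calibration(n)))
a=cv2.imread('pics/f_scene.png')[100:220,240:400];b=cv2.imread('pics/f_top.png')[130:190,220:300]
cv2.imwrite('pics/s8.png',cv2.resize(a,(800,600),interpolation=2))
E
```

```text
t: 19.75
eef_pos: [0.5465, 0.0642, 0.2537]
ee_rot: [-2.791, -0.002, -1.269]
force: [0.0, 0.1, 0.5]
width: 0.0088
gripper_force: 25.0
force [0.0444 0.0729 0.545 ] q [ 0.5249 -0.0492 -0.5647  0.1186 -0.7166 -0.2992]
focus [0.5623 0.0767 0.2004] coin [0.5631 0.0761 0.2007] err units [-0.0269  0.0211 -0.0121]
turn deg [ 0.0854  0.0653 -0.0897]
[0.8966 0.2795 0.3435] [-0.3285 -0.1004  0.9391]
scene blue_slab_center 0.47 [291.4 180. ]
scene blue_slab_coin 0.58 [291.3 182.7]
scene camera_lens 0.62 [296.4 165.6]
expected [[290.2063 182.9945]
 [290.5553 184.6498]
 [298.6453 165.4253]]
top camera_lens 0.95 [264.6 157.5]
expected [[274.9348 197.7768]
 [274.9627 196.9655]
 [263.1789 159.1864]]
```

View pics/s8.png

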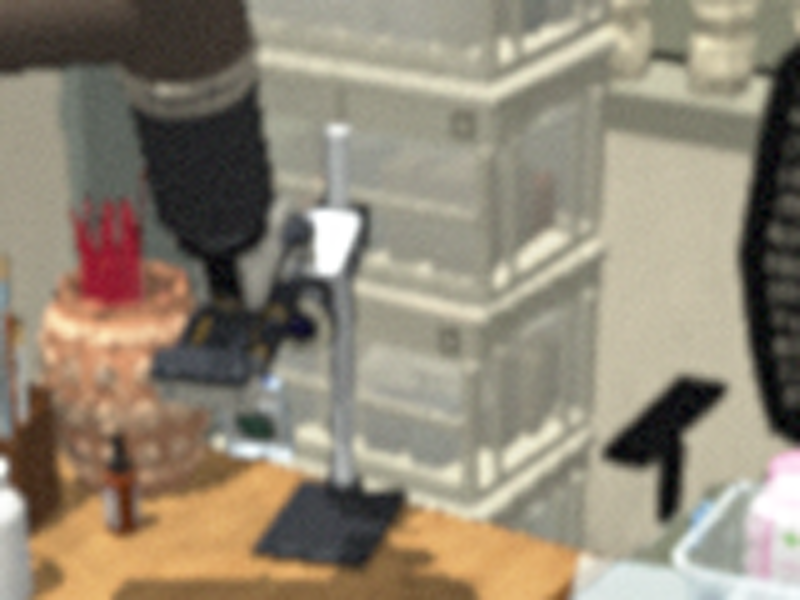

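The coin shows at (255,425) in the crop, which is full-frame (291,185), against (290.6,184.6) predicted. The lens at (300,165) also matches. One last check of the stand, averaging the networks' readings over the cameras.

```bash
python3 - <<'E'
from h import *
np.set_printoptions(precision=4,suppress=True)
for n in ['top','wrist','scene']:
    for q,z in [('camera_lens',.2415),('camera_stand',0)]:
        P=[]
        for i in range(4):
            c=calibration(n);grab_frame(n)
            P+=[atz(n,d['location'],z,c) for d in mark_of(n,q)[:1] if d['conf']>.4]
        if P: print(n,q,len(P),np.median(P,0),np.std(P,0))
print(get_state()['t'])
E
```

```text
top camera_lens 3 [0.6701 0.1076 0.2415] [0.0038 0.0038 0.    ]
top camera_stand 3 [0.6749 0.1087 0.    ] [0.0029 0.0018 0.    ]
wrist camera_lens 4 [0.6689 0.1099 0.2415] [0.0016 0.0017 0.    ]
wrist camera_stand 4 [0.6695 0.1112 0.    ] [0.0012 0.0012 0.    ]
scene camera_lens 4 [0.6578 0.1026 0.2415] [0.1644 0.2682 0.    ]
scene camera_stand 4 [0.6896 0.1177 0.    ] [0.0115 0.0153 0.    ]
22.55
```

The estimates agree with (0.670, 0.110), so the coin is within about 1 mm of the computed focus point. Handing in.

```bash
python3 -c "
from station import *
s=get_state();print(s['t'],s['eef_pos'],s['width'],s['gripper_force']);print(job_done())"
```

```text
22.55 [0.5460763  0.06457467 0.2533352 ] 0.008931333927823323 24.981003999710083
the job is handed in; nothing more can be done
None
```

The job is handed in after 22.6 s with the blue-label slab still held by its label end, label up and square to the lens, the coin within about 1 mm of the focus point as I measured it (camera calibration good to about 2 mm), the loupe standing on the desk clear of the box and the lid fully back; I was shown no verdict.

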